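# Unlock the welding vise, open its jaw and take out the welded bracket

### The arm

A 6-joint arm with a two-finger parallel gripper is mounted at the origin on the work surface. World frame = base frame: x ahead of the robot, y to its left, z up, the work surface at z = 0. Lengths are in mm, angles in rad, forces in N, time in s.
With the tool pointing down it reaches from about 350 to 875 mm from the base axis. Payload 4.2 kg.
Tool frame: the origin (TCP) lies at the very end of the fingers, on their centre line; the grasp point (between the pads) lies 19 mm behind it; z points along the fingers, y is the direction in which the jaws open and shut (so a half turn about z gives the same grasp; the last joint's range is limited). The gripper opens to 85 mm and grips with 20 to 120 N. Pads are 22 mm wide; open, the fingers measure 114 mm over their backs; the gripper's body (76 mm by 85 mm) begins 54 mm behind the grasp point. The pads swing forward as they close: fully open they stand 13 mm farther back than shut.
Start: joints at [1.392, 0.385, 0.008, 0, -1.194, -0.259], TCP at [264.934, 566.047, 231.312] pointing down, gripper open.
Joint ranges: [-3.14, 3.14], [-1.21, 2.06], [-1.07, 1.41], [-3.16, 2.05], [-2.99, -0.16], [-3.1, 3.1]. Speed limits (rad/s): [2.79, 2.79, 3.14, 3.14, 3.14, 3.14].

### API

Orientations are given as a unit quaternion [x, y, z, w].
In Python, from bench import arm, optics, job gives the robot as it stands.
- The arm moves only by the tool send_rows, never from a script. Its argument "steps" is a list that holds one entry, the list of rows, each a list of 5 numbers: the shift along the tool's x, y, z in cm, then the turn about the tool's z in rad, then the opening, from 0 (shut) to 1 (fully open). A call has 1 to 10 rows; each row shifts and turns the pose as measured when the row begins, along the tool's axes as they then stand; what a row does not reach is not made up. A row lasts 1/12 s, in which the tool goes at most 41.7 mm and 7.16 degrees, less where a joint would pass 70% of its speed; a pose out of reach is approached as far as the arm can. A call with a gripper value outside its range is refused whole. The fingers move at their own pace and stop on an object; the grip force is fixed at half the most. Time passes only in rows, so rows that do not move let the fingers close. It gives the time, the measured TCP pose, the force and the opening at its end, in the units of the state.
- arm.read_state(): the state, without advancing time (a new reading comes with each control period).
- optics.get_image(name): name is "scene" or "top" or "wrist"; returns (picture, depth): 384x512x3 uint8, blue, green, red; 384x512 float32, mm along the optical axis (not along the pixel's ray), 0 where there is no reading.
- optics.get_calibration(name): a dict with "K" (3x3 intrinsics, pixels), "rvec" (rotation vector, rad) and "tvec" (3), from world to camera coordinates, as OpenCV has them; the wrist camera has in their place "hand_eye" (4x4, takes a point from camera to tool coordinates, whose origin is the TCP and whose axes are the flange's). Camera axes: x right, y down, z forward; pixel columns grow to the right and rows downward; lengths in mm; the calibration is good to about 2 mm. A picture is of the moment at which its call begins: read the wrist's pose just before it. get_calibration takes no time and is no camera call.
- job.job_done(): hands the job in, once; it reports no verdict.
The state is a dict: "clock": time; "joints": joint angles; "joint_vel": joint speeds; "joint_efforts": joint torques, N m; "position": TCP position; "ee_rot": TCP orientation; "contact_force": force on the tool from outside, world axes, zero at the start; "wrist_torque": the same for the moment, N m; "gripper_width": finger opening in mm.
Only numpy, scipy, OpenCV 4.12 (cv2) and the standard library are available. Lean on these libraries where they do the work, as an engineer would, in place of code of your own. Each camera call takes 0.05 s, during which the arm holds its last target. There are 200 camera calls.

### The job

The welded bracket is finished: turn the vise's wing knob clockwise until the notch in its disc faces the jaw's tongue, then slide the jaw fully open to its stop and leave it open. Draw the bracket sideways clear of the fixed jaw's lip, lift it out and set it down, without dropping it, flat on the floor of the open bin with its rib upright. Leave the other things on the table where they are.

Things in the scene. Friction and masses are not known exactly. Their poses are not given: they have to be found in the camera images.
- vise: Dark steel vise screwed to the table, base 110 x 280 x 30 mm; origin under the base, on the slide line. Its +y is the way the jaw opens, z up; its bed (base top) is at z = 30 mm. Along y: fixed steel jaw at the -y end (face at y = -97 mm), the bracket, the moving jaw, the knob (axis at y = +91 mm). The jaws are 100 and 92 mm wide in x, centred.
- fixed_lip (a point): Middle of the free edge of the fixed jaw's lip, at its underside, 41 mm above the table (vise y = -88 mm). The lip overhangs the jaw's face by 9 mm and is 10 mm thick. Axes as the vise.
- moving_lip (a point): Middle of the free edge of the moving jaw's lip, at its underside, 42 mm above the table (vise y = -36 mm closed, -8 mm fully open). The lip overhangs the jaw's face by 12 mm and is 9 mm thick; it moves with the jaw. Axes as the vise.
- jaw (a joint): Travel of the moving jaw along vise +y, 0 = closed, 0.028 m = fully open (end stop); stiff slide, stays where it is left. A tongue 8 mm wide points from its back to the knob's disc and is blocked by the disc's rim unless the notch faces it.
- jaw_handle (a point): Point in the handle of the moving jaw: an upright dark steel plate 60 mm long (vise x), 12 mm thick (vise y), standing from z = 50 to 94 mm above the table; the point is on its middle, 75 mm above the table. Axes as the vise.
- knob (a joint): Angle of the wing knob, grows clockwise seen from above, end stop at 3.5 rad; the notch faces the tongue squarely at 3.4 rad (within about 0.3 rad will do). Starts somewhere between 0.2 and 0.8. Stays where it is left.
- knob_grip (a point): Point on the knob's vertical axis, 80 mm above the table, in the middle of its wing: a black bar 72 mm long, 14 mm thick, from z = 60 to 96 mm. Below it is a steel disc 80 mm across (z = 32 to 42 mm) with one wide notch. The point's +x runs along the wing and points to the notch; z up.
- bracket: Plain steel welded T-bracket, about 0.5 kg: plate 100 x 70 x 6 mm with an upright rib 80 long x 8 thick x 59 high along its middle (top 65 mm above the underside). Origin: centre of the plate's underside; x along the rib, y across the plate, z up. At first it lies on the vise's bed, rib across the slide, its two long edges under the jaws' lips.
- bin: Open shallow blue plastic bin fixed to the table, 240 (x) x 180 (y) x 45 mm high, walls and floor 5 mm; origin under its centre.
- jar: Closed jar, 64 mm across, 85 mm high, standing beyond the vise; leave it.
- chisel: Screwdriver lying on the table at the far side; leave it.
- electrode: Brass block 60 x 45 x 30 mm with a copper stub, 60 mm high in all, near the robot; leave it.
- wrench: Wrench lying on the table at the robot's left; leave it.
Mind the look-alikes: they are no part of the job. What is shaped like the bracket but pink or turquoise is not meant.

How it is judged (in metres and radians):
On the way, in this order (a step that is already met when the one before it is completed fails the run):
1. the wing knob is turned clockwise until the notch faces the tongue (past 2.7 rad) (value of joint knob above 2.7 rad), for 0.1 s.
2. the jaw is slid fully open (within 3 mm of its stop) (value of joint jaw above 0.025 m), for 0.1 s.
3. with the jaw open the bracket is lifted clear of the vise (value of joint jaw above 0.025 m and z of bracket in the frame of vise above 0.055 m), for 0.1 s.
At the end, for the whole second after the job is handed in: The bracket lies flat on the bin's floor (underside within 4 mm of the floor, tilt under 0.08 rad, its centre within 85 x 55 mm of the bin's centre), rib up, at rest; the jaw is still open (at least 24 of 28 mm) (value of joint jaw above 0.024 m and x of bracket in the frame of bin between -0.085 and 0.085 m and y of bracket in the frame of bin between -0.055 and 0.055 m and z of bracket in the frame of bin below 0.009 m and angle between bracket's own z axis and vertical below 0.08 rad and linear speed of bracket below 0.02 m/s); the robot touches nothing.
It fails at once if the bracket is let fall (faster than 0.6 m/s out of the fingers) (linear speed of bracket above 0.6 m/s and contact force between the fingers and bracket below 0.1 N).
It fails at once if a bystander is shifted more than 30 mm (distance of any of jar, chisel, electrode, wrench from where it was at the start of the episode above 0.03 m).
It also fails if it takes over 72 s, if anything falls off the work surface, if the arm or the gripper's body presses on something with over 40 N, if the wrist force passes 120 N, or if a joint passes its speed limit or range.

## Working session

There is one attempt and no reset: what is moved stays moved. The work goes in short steps, Python scripts to look and compute and a tool call to move; the robot and the scene stay as the last step left them, time stands still between calls to the robot, and variables do not carry over. Pictures are saved under pics/ and viewed, about 8 in all and at most 12, crops included, and the job is handed in when it is done.

Besides the shell and the picture viewer there is one more tool, called after ">>>" as name([rows], argument=value, ...), one row to a line, values as JSON. send_rows: Moves the arm, as the interface text tells. Its arguments: {"type":"object","properties":{"steps":{"type":"array","items":{"type":"array","items":{"type":"array","items":{"type":"number"}}}}},"required":["steps"]}

```bash
mkdir -p pics; ls
python3 - <<'E'
from bench import arm, optics
import cv2,numpy as np
print(arm.read_state())
for n in("scene","top"):
    p,d=optics.get_image(n); cv2.imwrite(f"pics/{n}0.png",p); np.save(f"pics/{n}0.npy",d)
    c=optics.get_calibration(n); print(n,c); R=cv2.Rodrigues(np.array(c["rvec"],float))[0]; print(-R.T@np.array(c["tvec"]).ravel(), R[2])
print(optics.get_calibration("wrist"))
E
```

```text
pics
{'clock': 0.0, 'joints': array([ 1.39159845e+00,  3.85527951e-01,  6.64005822e-03, -5.10793440e-04,
       -1.19402333e+00, -2.58582856e-01]), 'joint_vel': array([ 0.00041365, -0.00066798, -0.00131049,  0.00049204, -0.00069302,
       -0.00073288]), 'joint_efforts': array([-1.38379901e-04, -3.92288625e+01,  1.88403815e+01,  4.18594211e+00,
       -4.65943012e-03, -6.62895872e-07]), 'position': array([264.69754583, 565.53051647, 230.24268551]), 'ee_rot': array([ 9.76117967e-01, -2.17238439e-01, -1.95234263e-04,  1.06603259e-03]), 'contact_force': array([ 0.50362684, -0.13043502, -0.06347259]), 'wrist_torque': array([ 4.46094730e-02, -4.09500541e-05,  2.92104845e-02]), 'gripper_width': 85.7574719981764}
scene {'K': array([[467.540144  ,   0.        , 249.89354332],
       [  0.        , 467.540144  , 196.15651716],
       [  0.        ,   0.        ,   1.        ]]), 'rvec': array([ 1.78753478,  1.3642057 , -0.76142786]), 'tvec': array([-155.93850862, -250.23951862, 1692.53276377])}
[1548.46301782 -235.71979525  705.90527139] [-0.81428236  0.20589534 -0.54272586]
top {'K': array([
[... 162 characters left out ...]
[ 2.14386234, -2.16102682,  0.12950755]), 'tvec': array([  26.18759071,  615.3235017 , 1512.32943571])}
[ 418.73717907   11.28383817 1578.28418658] [ 0.12682212  0.00644254 -0.99190455]
{'K': array([[338.4176702 ,   0.        , 250.37702753],
       [  0.        , 338.4176702 , 195.4267217 ],
       [  0.        ,   0.        ,   1.        ]]), 'hand_eye': array([[ 1.26912872e-03, -9.51401260e-01, -3.07951345e-01,
         7.95470912e+01],
       [ 9.99998692e-01,  1.51620321e-03, -5.63045391e-04,
         6.18675409e-02],
       [ 1.00259891e-03, -3.07950228e-01,  9.51401940e-01,
        -1.42348757e+02],
       [ 0.00000000e+00,  0.00000000e+00,  0.00000000e+00,
         1.00000000e+00]])}
```

View pics/top0.png

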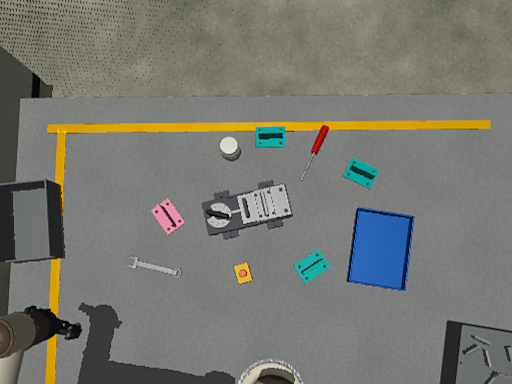

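View pics/scene0.png

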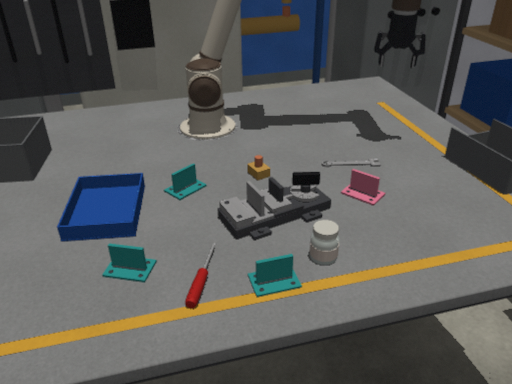

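The top view shows the vise centred at about (247,209), the knob at (217,214), the bracket's rib near (262,203) and the bin at (380,249). The jar is at (229,148) and the brass block at (243,272). The scene view confirms this: the grey rib is at (257,200), the dark handle at (276,188) and the black wing at (306,178).

```bash
cat > h.py <<'E'
import numpy as np, cv2
from scipy.spatial.transform import Rotation as Rn
from bench import arm, optics
def pose(s=None):
    s=s or arm.read_state(); T=np.eye(4); T[:3,:3]=Rn.from_quat(s["ee_rot"]).as_matrix(); T[:3,3]=s["position"]; return T
def camT(n,T=None):  # camera->world
    c=optics.get_calibration(n)
    if n=="wrist": return T@c["hand_eye"],c["K"]
    W=np.eye(4); R=cv2.Rodrigues(np.array(c["rvec"],float))[0]; W[:3,:3]=R.T; W[:3,3]=-R.T@np.ravel(c["tvec"]); return W,c["K"]
def cloud(d,W,K):
    v,u=np.mgrid[:d.shape[0],:d.shape[1]]; P=np.stack([(u-K[0,2])/K[0,0]*d,(v-K[1,2])/K[1,1]*d,d],-1)
    return P@W[:3,:3].T+W[:3,3]
def onplane(uv,z,W,K):
    r=W[:3,:3]@np.linalg.solve(K,[uv[0],uv[1],1]); return W[:3,3]+r*(z-W[2,3])/r[2]
def go(xyz,yaw=None):  # tool shift in cm and turn to bring TCP to xyz (mm), tool x heading yaw
    T=pose(); d=T[:3,:3].T@(np.array(xyz)-T[:3,3])/10
    cur=np.arctan2(T[1,0],T[0,0]); dy=0 if yaw is None else -((yaw-cur+np.pi)%(2*np.pi)-np.pi)
    print("pos",T[:3,3].round(1),"yaw",cur.round(3),"shift cm",d.round(2),"turn",round(dy,3))
def shot(name,tag):
    T=pose(); p,d=optics.get_image(name); cv2.imwrite(f"pics/{tag}.png",p); np.savez(f"pics/{tag}.npz",d=d,T=T,p=p); return p,d,T
E
python3 - <<'E'
from h import *
W,K=camT("top"); P=cloud(np.load("pics/top0.npy"),W,K)
for n,(u,v) in dict(knob=(217,214),handle=(240,209),rib=(262,203),rib2=(247,205),end=(285,200),bin=(380,249),tbl=(300,290),jar=(229,148),br=(243,272)).items(): print(n,P[v,u].round(0))
for u,v in [(357,209),(413,216),(405,290),(348,281)]: print(onplane((u,v),45,W,K).round(0))
m=(P[...,2]>20); m[:170]=0;m[240:]=0;m[:,:200]=0;m[:,295:]=0
q=np.argwhere(m)[:,::-1].astype(np.float32); print(cv2.minAreaRect(P[m][:,:2].astype(np.float32)))
go([500,75,300])
E
```

```text
knob [566. 160.  96.]
handle [586.  91.  49.]
rib [606.  21.  42.]
rib2 [599.  69.  50.]
end [613. -53.  59.]
bin [ 456. -362.    9.]
tbl [ 326. -100.    7.]
jar [777. 124.  90.]
br [386.  81.  64.]
[ 583. -285.   45.]
[ 559. -463.   45.]
[ 326. -427.   45.]
[ 355. -249.   45.]
((536.216064453125, 60.99562072753906), (250.0163116455078, 280.7406005859375), 11.447436332702637)
pos [264.7 565.6 230.3] yaw -0.438 shift cm [42.11 34.46 -6.9 ] turn 0
```

>>> send_rows([
  [[3.3,2.3,-0.4,0,1],[3.3,2.3,-0.4,0,1],[3.3,2.3,-0.4,0,1],[3.3,2.3,-0.4,0,1],[3.3,2.3,-0.4,0,1],[3.3,2.3,-0.4,0,1],[3.3,2.3,-0.4,0,1],[3.3,2.3,-0.4,0,1],[3.3,2.3,-0.4,0,1],[3.3,2.3,-0.4,0,1]],
])

```text
clock: 0.93
position: [467.1, 210.4, 265.6]
ee_rot: [0.978, -0.21, -0.002, 0.006]
contact_force: [0.7, 0.7, 0.2]
gripper_width: 85.3
```

>>> send_rows([
  [[3.3,2.3,-0.4,0,1],[3.3,2.3,-0.4,0,1],[3.3,2.3,-0.4,0,1],[3.3,2.3,0,0,1],[0,0,0,-0.12,1],[0,0,0,-0.12,1],[0,0,0,-0.12,1],[0,0,0,-0.12,1],[0,0,0,-0.12,1],[0,0,0,-0.06,1]],
])

```text
clock: 1.77
position: [552.4, 55.8, 275.0]
ee_rot: [0.992, 0.125, -0.008, 0.006]
contact_force: [0.1, 0.4, -0.5]
gripper_width: 85.7
```

Run:
```python
from h import *
print(arm.read_state()["joints"].round(3)); go([560,70,280],0.217)
shot("wrist","w1")
```

```text
[ 0.396  0.246 -0.085  0.007 -1.259  1.423]
pos [552.4  55.8 275. ] yaw 0.251 shift cm [ 1.08 -1.18 -0.53] turn 0.034
```

View pics/w1.png

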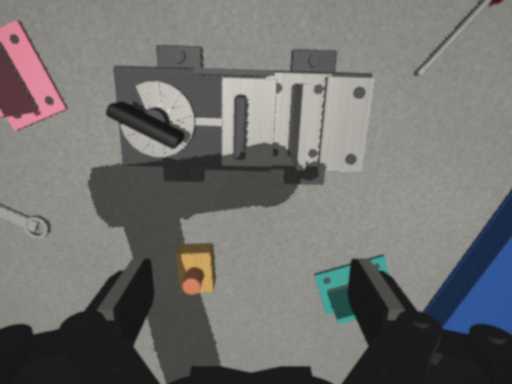

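The wrist view shows the wing from (112,108) to (180,140), with the notch at its upper-left end. The tongue is at (207,121), the handle at (240,125) and the rib at (296,120), with the bracket plate around it at (275–325).

Run:
```python
from h import *
f=np.load("pics/w1.npz"); W,K=camT("wrist",f["T"]); P=cloud(f["d"],W,K); Wt,Kt=camT("top"); Pt=cloud(np.load("pics/top0.npy"),Wt,Kt)
print("table z",np.median(P[200:240,220:300,2]))
def rect(m,P=P):
    c,s,a=cv2.minAreaRect(P[m][:,:2].astype(np.float32)); a=np.deg2rad(a)
    if s[0]<s[1]: s=s[::-1]; a+=np.pi/2
    return np.round(c,1),np.round(s,1),round(a,3),np.median(P[m][:,2]).round(1),m.sum()
def blob(uv,r,lo=75,hi=110):
    b=np.zeros(P.shape[:2],bool); b[max(0,uv[1]-r):uv[1]+r,uv[0]-20 if r<50 and 0 else uv[0]-r:uv[0]+r]=1
    return b&(P[...,2]>lo)&(P[...,2]<hi)
print("wing",rect(blob((147,124),45)))
print("handle",rect(blob((240,125),28)&(np.arange(512)>225)))
print("rib",rect(blob((296,120),30)&(np.arange(512)>272)))
for v in (90,120,150): print(v,[(u,int(P[v,u,2])) for u in range(225,375,6)])
# second view: top camera
mt=(Pt[...,2]>75)&(Pt[...,2]<115); mt[:195]=0;mt[232:]=0;mt[:,:200]=0;mt[:,290:]=0
n,l,st,_=cv2.connectedComponentsWithStats(mt.astype(np.uint8))
for i in range(1,n): print("top",rect(l==i,Pt))
# top-cam pixels on plane 95: wing, handle, rib
for uv in[(217,213),(242,206),(258,203)]: print(onplane(uv,95,Wt,Kt).round(0))
print("wing ends",onplane((112,108),96,W,K).round(),onplane((180,140),96,W,K).round())
```

```text
table z -0.39475041867157756
wing (array([566.6, 161.9]), array([72.3, 14.2]), np.float64(1.341), np.float64(94.9), np.int64(1438))
handle (array([590. ,  73.9]), array([51.6, 11.8]), np.float64(0.216), np.float64(93.4), np.int64(700))
rib (array([607.9,  16. ]), array([58. ,  8.4]), np.float64(0.22), np.float64(94.3), np.int64(701))
90 [(225, 51), (231, 50), (237, 50), (243, 52), (249, 51), (255, 51), (261, 50), (267, 49), (273, 51), (279, 37), (285, 415), (291, 35), (297, 59), (303, 94), (309, 95), (315, 35), (321, 35), (327, 50), (333, 51), (339, 51), (345, 50), (351, 50), (357, 53), (363, 53), (369, 50)]
120 [(225, 50), (231, 52), (237, 93), (243, 93), (249, 50), (255, 51), (261, 50), (267, 50), (273, 50), (279, 35), (285, 35), (291, 39), (297, 73), (303, 95), (309, 36), (315, 35), (321, 36), (327, 49), (333, 49), (339, 49), (345, 51), (351, 51), (357, 49), (363, 50), (369, 0)]
150 [(225, 50), (231, 49), (237, 92), (243, 92), (249, 50), (255, 51), (261, 51), (267, 50), (273, 36), (279, 34), (285, 36), (291, 44), (297, 87), (303, 95), (309, 35), (315, 38), (321, 50), (327, 51), (333, 49), (339, 51), (345, 50), (351, 50), (357, 51), (363, 50), (369, 0)]
top (array([594.3,  13. ]), array([62.6,  8. ]), np.float64(0.222), np.float64(96.2), np.int64(56))
top (array([586.4,  73.3]), array([58.1, 11.8]), np.float64(0.212), np.float64(94.2), np.int64(73))
top (array([566.3, 161.1]), array([70.9, 14. ]), np.float64(1.34), np.float64(95.8), np.int64(113))
[569. 160.  95.]
[590.  83.  95.]
[599.  33.  95.]
wing ends [577. 191.  96.] [563. 125.  96.]
```

>>> send_rows([
  [[0,0,0,-0.12,1],[0,0,0,-0.12,1],[0,0,0,-0.12,1],[0,0,0,-0.12,1],[0,0,0,-0.12,1],[0,0,0,-0.12,1],[0,0,0,-0.12,1],[0,0,0,-0.12,1],[0,0,0,-0.12,1],[0,0,0,-0.02,1]],
])

```text
clock: 2.65
position: [549.6, 55.8, 270.4]
ee_rot: [0.768, 0.64, -0.014, -0.002]
contact_force: [-0.1, 0.8, -0.7]
gripper_width: 85.6
```

Run:
```python
from h import *
print(arm.read_state()["joints"].round(3)); go([566.5,161.5,66],1.341)
```

```text
[ 0.397  0.249 -0.091  0.004 -1.259  2.561]
pos [549.6  55.8 270.4] yaw 1.389 shift cm [11.09  0.2  20.23] turn 0.048
```

>>> send_rows([
  [[3.7,0.1,1.5,0.05,1],[3.7,0.1,2,0,1],[3.7,0,2,0,1],[0,0,3.5,0,1],[0,0,3.5,0,0.7],[0,0,0,0,0.7]],
])

```text
clock: 3.15
position: [575.7, 166.7, 141.6]
ee_rot: [0.792, 0.61, -0.01, -0.0]
contact_force: [-1.7, -0.7, -1.0]
gripper_width: 63.6
```

Run:
```python
from h import *
go([566.5,161.5,66],1.341)
```

```text
pos [575.7 166.7 141.6] yaw 1.313 shift cm [-0.62 -0.66  7.58] turn -0.028
```

>>> send_rows([
  [[-0.6,-0.7,2.5,-0.03,0.6],[0,0,2.5,0,0.6],[0,0,2,0,0.6],[0,0,0,0,0.6]],
])

```text
clock: 3.48
position: [568.2, 162.2, 73.4]
ee_rot: [0.785, 0.62, -0.009, 0.001]
contact_force: [-0.8, -0.9, -0.7]
gripper_width: 51.6
```

Run:
```python
from h import *
go([566.5,161.5,66],1.341)
```

```text
pos [568.2 162.2  73.4] yaw 1.337 shift cm [-0.1  -0.14  0.75] turn -0.004
```

>>> send_rows([
  [[-0.1,-0.1,0.7,0,0.5],[0,0,0,0,0],[0,0,0,0,0],[0,0,0,0,0],[0,0,0,0,0],[0,0,0,0,0],[0,0,0,0,0],[0,0,0,0,0]],
])

```text
clock: 4.15
position: [565.9, 162.8, 71.1]
ee_rot: [0.787, 0.617, -0.008, -0.001]
contact_force: [-0.6, -0.1, -7.7]
gripper_width: 12.8
```

>>> send_rows([
  [[0,0,0,0.1,0],[0,0,0,0.1,0],[0,0,0,0.1,0]],
])

```text
clock: 4.4
position: [566.1, 162.7, 71.1]
ee_rot: [0.873, 0.487, -0.008, 0.0]
contact_force: [0.9, 0.9, -8.1]
gripper_width: 13.0
```

Run:
```python
from h import *
print(arm.read_state()["joints"].round(3),arm.read_state()["wrist_torque"].round(2))
go([566.5,161.5,66],-1.28)
```

```text
[ 0.555  0.49  -0.269 -0.    -0.828  2.034] [-0.12 -0.52  0.06]
pos [566.1 162.7  71.1] yaw 1.017 shift cm [-0.08  0.1   0.51] turn 2.297
```

Grip holds and turns. Continue about 2.3 rad.

>>> send_rows([
  [[0,0,0,0.11,0],[0,0,0,0.11,0],[0,0,0,0.11,0],[0,0,0,0.11,0],[0,0,0,0.11,0],[0,0,0,0.11,0],[0,0,0,0.11,0],[0,0,0,0.11,0],[0,0,0,0.11,0],[0,0,0,0.11,0]],
])

```text
clock: 5.23
position: [566.5, 162.1, 71.1]
ee_rot: [0.997, -0.073, -0.007, 0.003]
contact_force: [0.4, -1.3, -7.4]
gripper_width: 12.6
```

Run:
```python
from h import *
print(arm.read_state()["contact_force"].round(1),arm.read_state()["wrist_torque"].round(2))
go([566.5,161.5,71],-1.28)
```

```text
[ 0.4 -1.3 -7.4] [ 0.25 -0.37  0.08]
pos [566.5 162.1  71.1] yaw -0.146 shift cm [0.01 0.06 0.01] turn 1.134
```

>>> send_rows([
  [[0,0,0,0.11,0],[0,0,0,0.11,0],[0,0,0,0.11,0],[0,0,0,0.11,0],[0,0,0,0.11,0],[0,0,0,0.11,0],[0,0,0,0.11,0],[0,0,0,0.11,0],[0,0,0,0.11,0],[0,0,0,0.06,0]],
])

```text
clock: 6.07
position: [566.1, 161.5, 71.1]
ee_rot: [0.807, -0.59, -0.007, 0.002]
contact_force: [-1.4, -0.9, -7.0]
gripper_width: 12.8
```

Run:
```python
from h import *
print(arm.read_state()["contact_force"].round(1),arm.read_state()["wrist_torque"].round(2))
go([566.5,161.5,71],-1.28)
```

```text
[-1.4 -0.9 -7. ] [ 0.15 -0.62  0.1 ]
pos [566.1 161.5  71.1] yaw -1.263 shift cm [ 0.02 -0.04  0.01] turn 0.017
```

>>> send_rows([
  [[0,0,0,0,0.6],[0,0,0,0,0.6],[0,0,0,0,0.6],[0,0,0,0,0.6],[0,0,-3,0,0.6],[0,0,-3,0,0.6],[0,0,0,-0.12,0.6],[0,0,0,-0.12,0.6],[0,0,0,-0.12,0.6],[0,0,0,-0.12,0.6]],
])

```text
clock: 6.9
position: [572.2, 162.8, 144.2]
ee_rot: [0.929, -0.37, -0.002, -0.004]
contact_force: [-0.4, 0.2, -0.2]
gripper_width: 51.0
```

>>> send_rows([
  [[0,0,0,-0.12,0.4],[0,0,0,-0.12,0.4],[0,0,0,-0.12,0.4],[0,0,0,-0.12,0.4],[0,0,0,-0.12,0.4],[0,0,0,-0.12,0.4],[0,0,0,-0.12,0.4],[0,0,0,-0.12,0.4],[0,0,0,-0.01,0.4]],
])

```text
clock: 7.65
position: [575.9, 164.3, 153.1]
ee_rot: [0.992, 0.128, 0.007, -0.006]
contact_force: [0.9, -0.1, 1.0]
gripper_width: 33.9
```

Run:
```python
from h import *
go([588.5,73.5,58],.217)
p,d,T=shot("wrist","w2")
```

```text
pos [575.9 164.3 153.1] yaw 0.256 shift cm [-1.22  9.2   9.4 ] turn 0.039
```

View pics/w2.png

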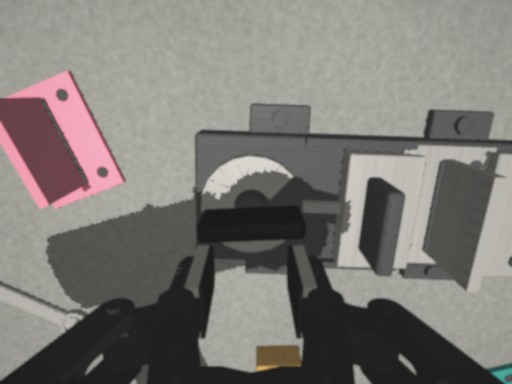

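The wing now lies along the slide, (198–305, 222), with its notch end towards the tongue at (322,207). The handle is at (385,225) and there is room on both sides for the fingers.

>>> send_rows([
  [[-0.4,3.1,0,0.04,0.45],[-0.4,3.1,0,0,0.45],[-0.4,3.0,0,0,0.45],[0,0,1.5,0,0.45],[0,0,0,0,0.45]],
])

```text
clock: 8.12
position: [586.9, 70.6, 139.5]
ee_rot: [0.995, 0.101, 0.01, -0.007]
contact_force: [-1.0, 0.2, -1.2]
gripper_width: 38.1
```

Run:
```python
from h import *
go([588.5,73.5,58],.217)
```

```text
pos [586.9  70.6 139.5] yaw 0.201 shift cm [ 0.04 -0.15  8.15] turn -0.016
```

>>> send_rows([
  [[0,-0.2,3,-0.02,0.45],[0,0,3,0,0.45],[0,0,1.5,0,0.45],[0,0,0,0,0.45]],
])

```text
clock: 8.45
position: [591.8, 74.7, 67.4]
ee_rot: [0.994, 0.107, 0.015, -0.007]
contact_force: [0.0, 0.6, -0.6]
gripper_width: 38.3
```

Run:
```python
from h import *
go([588.5,73.5,60],.217)
```

```text
pos [591.8  74.7  67.4] yaw 0.215 shift cm [-0.37  0.06  0.73] turn -0.002
```

>>> send_rows([
  [[-0.3,0.1,0.3,0,0.45],[0,0,0,0,0],[0,0,0,0,0],[0,0,0,0,0],[0,0,0,0,0],[0,0,0,0,0],[0,0,0,0,0]],
])

```text
clock: 9.03
position: [590.4, 74.6, 66.7]
ee_rot: [0.994, 0.109, 0.017, -0.007]
contact_force: [1.0, -0.2, -4.8]
gripper_width: 11.1
```

>>> send_rows([
  [[0,-0.5,0,0,0],[0,-0.5,0,0,0],[0,-0.5,0,0,0]],
])

```text
clock: 9.28
position: [587.6, 86.7, 66.7]
ee_rot: [0.994, 0.108, 0.016, -0.005]
contact_force: [2.9, -4.6, -5.8]
gripper_width: 11.1
```

Run:
```python
from h import *
go([588.5-6,73.5+27.4,60],.217)
```

```text
pos [587.6  86.7  66.7] yaw 0.217 shift cm [-0.22 -1.49  0.68] turn -0.0
```

>>> send_rows([
  [[0,-0.5,0,0,0],[0,-0.5,0,0,0],[0,-0.5,0,0,0],[0,-0.4,0,0,0],[0,-0.4,0,0,0]],
])

```text
clock: 9.7
position: [584.0, 102.2, 66.7]
ee_rot: [0.994, 0.109, 0.016, 0.001]
contact_force: [13.3, -28.6, -10.1]
gripper_width: 10.8
```

Run:
```python
from h import *
s=arm.read_state(); print(s["contact_force"]); p=s["position"]-[590.4,74.6,66.7]; print("travel",p@[-.215,.977,0])
```

```text
[ 13.30341521 -28.64511431 -10.06086566]
travel 28.34195679947641
```

>>> send_rows([
  [[0,0.1,0,0,0.45],[0,0,0,0,0.45],[0,0,0,0,0.45],[0,0,0,0,0.45],[0,0,-3.5,0,0.45],[0,0,-3.5,0,0.45],[-1,3.5,-3,0,0.45],[-1,3.5,-2,0,0.6],[0,0,0,0,0.6]],
])

```text
clock: 10.45
position: [576.3, 28.9, 191.3]
ee_rot: [0.994, 0.107, 0.014, 0.003]
contact_force: [1.1, 0.0, 0.3]
gripper_width: 51.5
```

Run:
```python
from h import *
shot("wrist","w3")
f=np.load("pics/w3.npz"); print(f["T"].round(2)); W,K=camT("wrist",f["T"]); P=cloud(f["d"],W,K)
m=(P[...,2]>80)&(P[...,2]<105); m[260:]=0
n,l,st,_=cv2.connectedComponentsWithStats(m.astype(np.uint8))
for i in range(1,n):
    if st[i,4]>150:
        print(st[i],[np.round(x,2) for x in cv2.minAreaRect(P[l==i][:,:2].astype(np.float32))],P[l==i][:,2].mean())
```

```text
[[ 9.8000e-01  2.1000e-01  3.0000e-02  5.7631e+02]
 [ 2.1000e-01 -9.8000e-01 -0.0000e+00  2.8900e+01]
 [ 3.0000e-02  1.0000e-02 -1.0000e+00  1.9126e+02]
 [ 0.0000e+00  0.0000e+00  0.0000e+00  1.0000e+00]]
[ 269  115   13  109 1335] [array([602.42,  14.64]), array([79.7 ,  8.25]), np.float64(12.86)] 93.82531116296963
[ 144  133   26   81 1548] [array([580.82, 100.49]), array([59.08, 12.64]), np.float64(12.83)] 91.86969285752058
[  19  163  106   25 2153] [array([566.53, 161.27]), array([14.4 , 71.77]), np.float64(14.44)] 93.60367909334354
```

View pics/w3.png

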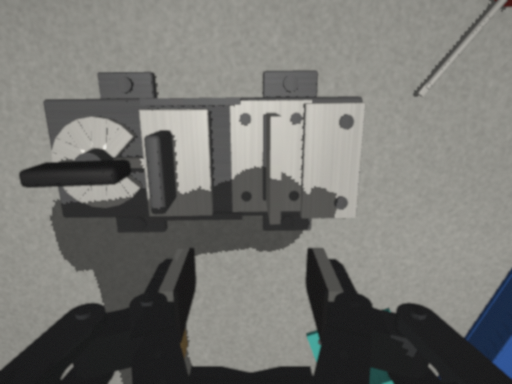

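The jaw is open and its slot is visible at (222,160). The rib is at (272,170) with the plate around it, and the plate's left edge has come free of the moving jaw's lip.

Run:
```python
from h import *
go([602.4,14.6,100],.224)
```

```text
pos [576.2  30.5 189.8] yaw 0.215 shift cm [1.98 2.04 9.06] turn -0.009
```

>>> send_rows([
  [[2,2,1.5,0,0.4],[0,0,3,0,0.4],[0,0,2,0,0.4],[0,0,0,0,0.4]],
])

```text
clock: 10.83
position: [605.3, 18.9, 129.1]
ee_rot: [0.994, 0.107, 0.02, 0.0]
contact_force: [-0.1, 0.3, -0.6]
gripper_width: 34.2
```

Run:
```python
from h import *
go([602.4,14.6,55],.224)
```

```text
pos [605.3  18.9 129.1] yaw 0.215 shift cm [-0.67  0.33  7.39] turn -0.009
```

>>> send_rows([
  [[-0.6,0.3,2.5,-0.01,0.4],[0,0,2.5,0,0.4],[0,0,1.5,0,0.4],[0,0,0,0,0.4]],
])

```text
clock: 11.17
position: [604.3, 19.4, 64.5]
ee_rot: [0.993, 0.114, 0.022, -0.001]
contact_force: [-0.8, -0.1, -0.6]
gripper_width: 33.9
```

Run:
```python
from h import *
go([602.4,14.6,55],.224)
```

```text
pos [604.3  19.4  64.5] yaw 0.228 shift cm [-0.33  0.42  0.94] turn 0.004
```

>>> send_rows([
  [[-0.3,0.5,0.5,0,0.4],[0,0.2,0.2,0,0.4],[0,0,0,0,0.4]],
])

```text
clock: 11.42
position: [604.6, 13.7, 59.6]
ee_rot: [0.993, 0.115, 0.024, -0.001]
contact_force: [-0.3, -0.5, 0.1]
gripper_width: 34.1
```

Run:
```python
from h import *
go([602.4,14.6,55],.224)
```

```text
pos [604.6  13.7  59.6] yaw 0.231 shift cm [-0.22 -0.14  0.45] turn 0.007
```

Close, then draw +y by 12 mm.

>>> send_rows([
  [[-0.1,-0.1,0,0,0.4],[0,0,0,0,0],[0,0,0,0,0],[0,0,0,0,0],[0,0,0,0,0],[0,0,0,0,0],[0,0,0,0,0]],
])

```text
clock: 12.0
position: [605.0, 15.1, 62.9]
ee_rot: [0.993, 0.115, 0.027, -0.002]
contact_force: [-0.3, 0.3, -0.5]
gripper_width: 7.2
```

>>> send_rows([
  [[0,-0.4,0,0,0],[0,-0.4,0,0,0],[0,-0.4,0,0,0],[0,0,0,0,0]],
])

```text
clock: 12.33
position: [602.0, 26.1, 63.0]
ee_rot: [0.993, 0.114, 0.027, -0.001]
contact_force: [0.8, -0.4, -1.4]
gripper_width: 7.1
```

Run:
```python
from h import *
s=arm.read_state(); print(s["contact_force"],((s["position"][:2]-[566.5,161.3])@[-.218,.976]+91).round(1))
shot("wrist","w4")
```

```text
[ 0.8258541  -0.39911892 -1.44327673] -48.7
```

View pics/w4.png

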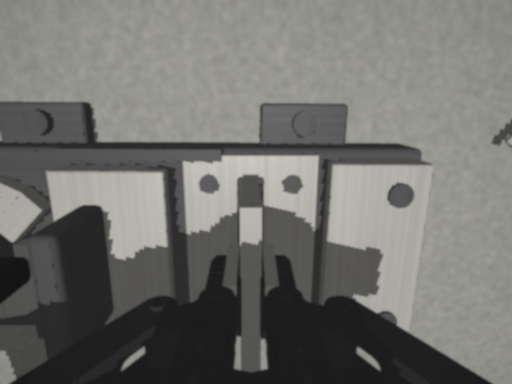

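The plate (185–318) is clear of both lip edges, which are at about 168 and 330. I'll lift gently first.

>>> send_rows([
  [[0,-0.1,0,0,0],[0,0,-0.4,0,0],[0,0,-0.5,0,0],[0,0,-0.5,0,0],[0,0,-0.5,0,0]],
])

```text
clock: 12.8
position: [596.0, 27.4, 78.5]
ee_rot: [0.993, 0.114, 0.021, -0.001]
contact_force: [-0.8, -0.1, -5.7]
gripper_width: 7.0
```

Run:
```python
from h import *
s=arm.read_state(); print(s["contact_force"],((s["position"][:2]-[566.5,161.3])@[-.218,.976]+91).round(1)); go([480,-356,170],-.157)
```

```text
[-0.80515097 -0.05861443 -5.72555648] -46.1
pos [596.   27.4  78.5] yaw 0.228 shift cm [-19.57  34.75  -9.89] turn 0.385
```

>>> send_rows([
  [[0,0,-1.5,0,0],[0,0,-2.5,0,0],[0,0,-2.5,0,0],[0,0,-2.5,0,0],[-0.5,1,-1,0,0],[-1.2,2.2,0,0,0],[-1.4,2.5,0,0,0],[-1.4,2.5,0,0,0],[-1.4,2.5,0,0,0],[-1.4,2.5,0,0,0]],
])

```text
clock: 13.63
position: [546.0, -119.2, 180.3]
ee_rot: [0.993, 0.117, 0.019, -0.003]
contact_force: [0.6, -0.4, -7.6]
gripper_width: 7.3
```

>>> send_rows([
  [[-1.4,2.5,0,0,0],[-1.4,2.5,0,0,0],[-1.4,2.5,0,0,0],[-1.4,2.5,0,0,0],[-1.4,2.5,0,0,0],[-1.4,2.5,0,0,0],[-1,2,0,0,0],[-0.5,1,0,0,0],[0,0,0,0.06,0]],
])

```text
clock: 14.38
position: [475.8, -331.4, 171.3]
ee_rot: [0.997, 0.082, 0.013, -0.008]
contact_force: [0.1, 0.6, -6.1]
gripper_width: 7.2
```

Run:
```python
from h import *
print(arm.read_state()["contact_force"],arm.read_state()["gripper_width"]);go([456,-356,120],-.157)
```

```text
[ 0.05572511  0.55975268 -6.1059589 ] 7.157603219586521
pos [ 475.8 -331.4  171.3] yaw 0.164 shift cm [-2.5   2.17  5.04] turn 0.321
```

>>> send_rows([
  [[0,0,0,0.08,0],[0,0,0,0.08,0],[0,0,0,0.08,0],[0,0,0,0.08,0],[0,0,0,0,0]],
])

```text
clock: 14.8
position: [470.8, -331.7, 168.3]
ee_rot: [0.996, -0.09, 0.009, -0.013]
contact_force: [-0.5, -0.7, -6.8]
gripper_width: 6.8
```

Run:
```python
from h import *
W,K=camT("top"); P=cloud(np.load("pics/top0.npy"),W,K)
m=np.zeros(P.shape[:2],bool); m[200:295,340:420]=1; m&=(P[...,2]>30)&(P[...,2]<60)
print(m.sum(),cv2.minAreaRect(P[m][:,:2].astype(np.float32)))
p=cv2.imread("pics/top0.png"); b=((p[...,0].astype(int)-p[...,2]>60)&(p[...,1]<110)).astype(np.uint8); b[:195]=0;b[:,:330]=0
q=np.argwhere(b)[:,::-1].astype(np.float32); bx=cv2.boxPoints(cv2.minAreaRect(q)); print(np.mean([onplane(c,40,W,K) for c in bx],0))
go([456,-356,120],-.157)
```

```text
589 ((456.02569580078125, -357.172119140625), (182.4666748046875, 239.85533142089844), 80.33601379394531)
[ 457.28295999 -359.44617678   40.        ]
pos [ 470.8 -331.7  168.3] yaw -0.18 shift cm [-1.1   2.78  4.74] turn -0.023
```

>>> send_rows([
  [[-0.5,1.4,0,0,0],[-0.5,1.4,0.5,0,0],[0,0,2,0,0],[0,0,2.5,0,0],[0,0,2.5,0,0],[0,0,1,0,0],[0,0,0,0,0]],
])

```text
clock: 15.38
position: [456.8, -355.7, 80.9]
ee_rot: [0.997, -0.082, 0.01, -0.013]
contact_force: [0.1, -0.2, -5.9]
gripper_width: 7.0
```

Run:
```python
from h import *
print(arm.read_state()["contact_force"],arm.read_state()["gripper_width"]);go([456,-357,38],-.17); print(pose()[:3,2])
```

```text
[ 0.06121929 -0.24606324 -5.93453713] 6.950079022828696
pos [ 456.8 -355.7   80.9] yaw -0.164 shift cm [-0.14  0.26  4.28] turn 0.006
[ 0.02278456  0.02391262 -0.99945438]
```

>>> send_rows([
  [[0,0,1.5,0,0],[0,0,1.3,0,0],[0,0,0.5,0,0],[0,0,0.3,0,0]],
])

```text
clock: 15.72
position: [460.4, -356.2, 47.8]
ee_rot: [0.997, -0.079, 0.013, -0.011]
contact_force: [0.2, -0.3, -5.9]
gripper_width: 7.4
```

>>> send_rows([
  [[0,0,0.3,0,0],[0,0,0.2,0,0]],
])

```text
clock: 15.88
position: [461.8, -356.6, 44.4]
ee_rot: [0.997, -0.078, 0.014, -0.011]
contact_force: [-0.1, 0.0, -5.7]
gripper_width: 7.2
```

>>> send_rows([
  [[0,0,0.2,0,0],[0,0,0.15,0,0]],
])

```text
clock: 16.05
position: [463.0, -357.0, 42.2]
ee_rot: [0.997, -0.077, 0.015, -0.01]
contact_force: [-0.2, 0.3, -6.1]
gripper_width: 7.2
```

>>> send_rows([
  [[0,0,0.15,0,0],[0,0,0.1,0,0]],
])

```text
clock: 16.22
position: [463.6, -357.2, 40.4]
ee_rot: [0.997, -0.077, 0.016, -0.01]
contact_force: [0.7, 0.9, -6.1]
gripper_width: 7.2
```

>>> send_rows([
  [[0,0,0.15,0,0],[0,0,0.1,0,0]],
])

```text
clock: 16.38
position: [463.7, -357.3, 39.2]
ee_rot: [0.997, -0.077, 0.016, -0.009]
contact_force: [-3.3, 3.9, 5.3]
gripper_width: 6.9
```

>>> send_rows([
  [[0,0,0.15,0,0],[0,0,0,0,0]],
])

```text
clock: 16.55
position: [464.0, -357.4, 39.8]
ee_rot: [0.997, -0.076, 0.017, -0.009]
contact_force: [0.3, -0.3, -6.3]
gripper_width: 7.3
```

>>> send_rows([
  [[0,0,0.2,0,0],[0,0,0.15,0,0],[0,0,0.1,0,0.2],[0,0,0,0,0.3],[0,0,0,0,0.35],[0,0,0,0,0.4]],
])

```text
clock: 17.05
position: [468.0, -359.6, 40.8]
ee_rot: [0.997, -0.075, 0.022, -0.006]
contact_force: [0.1, 0.8, -0.7]
gripper_width: 34.3
```

>>> send_rows([
  [[0,0,-2,0,0.4],[0,0,-3,0,0.4],[0,0,-3,0,0.4],[0,0,-3,0,0.4],[-2,-3,-3,0,0.4],[-2,-3,-3,0,0.4],[0,0,0,0,0.4],[0,0,0,0,0.4]],
])

```text
clock: 17.72
position: [434.3, -302.3, 210.1]
ee_rot: [0.997, -0.075, 0.022, -0.005]
contact_force: [0.1, -1.2, -0.4]
gripper_width: 34.1
```

Run:
```python
from h import *
p,d,T=shot("wrist","w5"); W,K=camT("wrist",T); P=cloud(d,W,K); print(T[:3,3])
m=(P[...,2]>60)&(P[...,2]<80)&(abs(P[...,0]-456)<90)&(abs(P[...,1]+357)<60)
if m.any(): print(cv2.minAreaRect(P[m][:,:2].astype(np.float32)),np.median(P[m][:,2]))
m=(P[...,2]>-5)&(P[...,2]<25)&(abs(P[...,0]-456)<80)&(abs(P[...,1]+357)<60)
print(np.histogram(P[m][:,2],15))
t=cv2.cvtColor
q,_=optics.get_image("top"); cv2.imwrite("pics/top1.png",np.hstack([cv2.resize(p,(400,300)),cv2.resize(q[120:300,180:420],(400,300))]))
```

```text
[ 434.33522085 -302.33895605  210.058803  ]
((460.9746398925781, -356.4130554199219), (8.316559791564941, 79.46492767333984), 81.45671081542969) 69.59835985594532
(array([ 346, 6171, 4556,  154,  260, 3120, 1684,  184,   56,    9,   19,
         21,   14,   13,   18]), array([ 1.77638293,  3.32452414,  4.87266535,  6.42080657,  7.96894778,
        9.51708899, 11.06523021, 12.61337142, 14.16151264, 15.70965385,
       17.25779506, 18.80593628, 20.35407749, 21.9022187 , 23.45035992,
       24.99850113]))
```

View pics/top1.png

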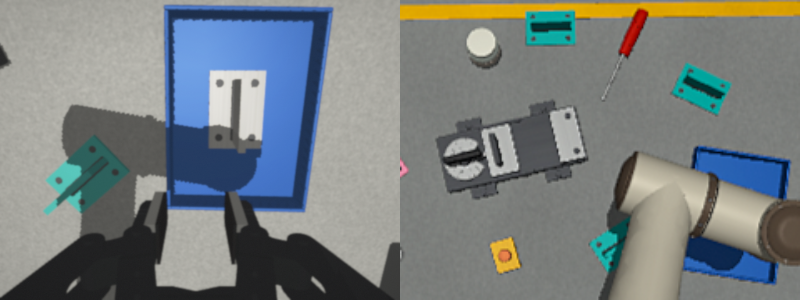

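The bracket lies upright in the middle of the bin, with its plate top at about 11 mm and rib top at about 70 mm. The jaw is open and the jar, screwdriver and brass block look unmoved.

```bash
python3 -c "
from bench import job; print(job.job_done())"
```

```text
the job is handed in; nothing more can be done
None
```

The bracket is flat in the bin with its rib up, the vise is left fully open, and I handed the job in at about 18 s of the 72 s allowed. `job_done` reports no verdict, so what follows are my own measurements.

- **Knob:** I turned the wing clockwise from about 0.7 to about 3.3 rad. The wrist picture showed the notch end at the tongue.
- **Jaw:** I slid it about 28 mm until the force rose at the stop, then let go. The handle measured about 28 mm further along afterwards, and the last picture shows the jaw still open.
- **Bracket:** I drew it about 12 mm clear of the fixed jaw's lip, and the lift showed only the bracket's own weight. In the bin its rib measured about 5 mm from the bin's centre. The plate top is at about 11 mm and the rib top at about 70 mm, which fits it lying flat on the 5 mm floor.
- **Other things:** The jar, screwdriver and brass block look unmoved in the last top picture. The wrench lay outside that crop, so I did not check it at the end, though the arm was not working near it.
- **Disagreement:** The tool drifted a few hundredths of a radian off vertical during the moves. First contact in the bin was brief and light, so I pressed down slightly more before releasing.

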